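Dress the craft counter: balls into the display board, paint pots fronted

ROBOT

A 6-joint arm with a two-finger parallel gripper is mounted at the origin on the work surface. World frame = base frame: x ahead of the robot, y to its left, z up, the work surface at z = 0. Lengths are in m, angles in degrees, forces in N, time in s.
With the tool pointing down it reaches from about 0.375 to 0.9 m from the base axis. Payload 3.1 kg.
Tool frame: the origin (TCP) lies on the centre line of the jaws, within the pads' length; the fingertips stand finger_overhang ahead of it and the grasp point (between the pads) lies 5 mm behind it (finger_overhang is the distance from the TCP to the fingertips, in m); z points along the fingers, y is the line along which they close (so a half turn about z gives the same grasp; the last joint's range is limited). The gripper opens to 87 mm and grips with 3 to 60 N. Pads are 19 mm wide; open, the fingers measure 117 mm over their backs; the gripper's body (75 mm by 190 mm) begins 51 mm behind the grasp point.
Start: joints at [62.939, 30.224, 82.088, -0, 67.689, -10.227], TCP at [0.181, 0.598, 0.237] pointing down, gripper open.
Joint ranges: [-176.69, 176.69], [-43.24, 126.21], [12.49, 139.97], [-82, 262], [0, 151.66], [-163.58, 163.58]. Speed limits (degrees/s): [159.86, 159.86, 180, 180, 180, 180].

INTERFACE

Orientations are given as a 3x3 rotation matrix whose columns are the frame's x, y, z axes.
In Python, from rig import read_state, capture, calibration, hand_in, finger_overhang gives the robot as it stands.
- The arm moves only by the tool send_rows, never from a script. Its argument "plan" is a list of rows, each a list of 5 numbers: the closure in counts, from 0 (fully open) to 255 (shut), then the shift along the tool's x, y, z in m, then the turn about the tool's z in rad. A call has 1 to 20 rows; each row shifts and turns the commanded pose from where the row before left it, along the tool's axes as they then stand; what a row does not reach is not made up. A row lasts 1/12 s, in which the tool goes at most 41.7 mm and 7.16 degrees, less where a joint would pass 70% of its speed; a pose out of reach is approached as far as the arm can. A call is refused whole if a number of a shift passes 0.0417 or a number of a turn 0.125, either way. A call with a gripper value outside its range is refused whole. The fingers move at their own pace and stop on an object; the grip force is fixed at half the most. Time passes only in rows, so rows that do not move let the fingers close. It gives the time, the measured TCP pose, the force, the opening and the grip force at its end, in the units of the state.
- read_state(): the state, without advancing time (a new reading comes with each control period).
- capture(name): name is "scene" or "top" or "wrist"; returns (picture, depth): 400x640x3 uint8, blue, green, red; 400x640 float32, m along the optical axis (not along the pixel's ray), 0 where there is no reading.
- calibration(name): a dict with "fx", "fy", "cx", "cy" (pixels), "xyz" and "rotation" of the camera in the world. Camera axes: x right, y down, z forward; pixel columns grow to the right and rows downward; lengths in m; the calibration is good to about 2 mm. A picture is of the moment at which its call begins: read the wrist's pose just before it. calibration takes no time and is no camera call; for the wrist camera it gives the pose at the moment of the call.
- hand_in(): hands the job in; it is judged then, once.
The state is a dict: "time_s": time; "joint_positions": joint angles; "qvel": joint speeds; "tau": joint torques, N m; "position": TCP position; "tcp_rot": TCP orientation; "force": force on the tool from outside, world axes, zero at the start; "moment": the same for the moment, N m; "opening": opening from 0.0 (shut) to 1.0 (fully open); "grasp_force": force on a finger pad.
Only numpy, scipy, OpenCV 4.12 (cv2) and the standard library are available. Lean on these libraries where they do the work, as an engineer would, in place of code of your own. Each camera call takes 0.05 s, during which the arm holds its last target. There are 200 camera calls.

TASK

Get the counter display ready for customers: set every wooden ball from the red stock tray into a dimple of its own on the display board, and use the ruler's straight edge, not the fingers, to push the row of paint pots forward until they all stand in a straight row up against the shelf's front lip. Finish by laying the ruler flat back on the green cutting mat, with no pot toppled and nothing else on the counter disturbed.

Things in the scene. Friction and masses are not known exactly. Their poses are not given: they have to be found in the camera images.
- tray: red stock tray in which the balls start, fixed, 230 (own x) x 210 (own y) mm outside, walls 4 mm thick, floor 4 mm thick, rim 20 mm above the counter; origin at the centre of its underside.
- shelf_lip (a point): grey sheet-metal shelf, fixed: plate 4 mm thick, 170 mm deep, 300 mm wide, open at the back (robot's side) and ends, with an upright lip (top 16 mm above the counter) along its front edge, on the far (customers') side. This point: middle of the lip's inner face, level with the plate's top; x points out through the lip, y along it. A pot against the lip has its centre at x = -21 mm.
- mat: green cutting mat with white grid lines, fixed, 130 (own x) x 360 (own y) x 3 mm thick; origin at the centre of its underside. The ruler lies on it lengthwise at the start.
- ruler: aluminium safety ruler, loose, 120 g: a flat blade 60 (own x) x 300 (own y) x 4 mm with straight long edges, and along its whole middle a raised blue grip rib 12 mm wide (own x), its top 24 mm above the underside. Origin at the centre of the underside, z up. Pinch the rib from above, near the middle.
- board_hole0 (a point): centre of the mouth of one of the six dimples, 72 mm apart in 2 rows of 3, of the fixed wooden display board (174 x 246 mm), level with its flat top (14 mm above the counter); a 4 mm edging all round rises to 30 mm above the counter. A round recess 31 mm wide and 9 mm deep. A 44 mm ball resting in it has its centre 15 to 16 mm above this point (22 mm if it lies on the flat top).
- board_hole1 (a point): centre of the mouth of one of the six dimples, 72 mm apart in 2 rows of 3, of the fixed wooden display board (174 x 246 mm), level with its flat top (14 mm above the counter); a 4 mm edging all round rises to 30 mm above the counter. A round recess 31 mm wide and 9 mm deep. A 44 mm ball resting in it has its centre 15 to 16 mm above this point (22 mm if it lies on the flat top).
- board_hole2 (a point): centre of the mouth of one of the six dimples, 72 mm apart in 2 rows of 3, of the fixed wooden display board (174 x 246 mm), level with its flat top (14 mm above the counter); a 4 mm edging all round rises to 30 mm above the counter. A round recess 31 mm wide and 9 mm deep. A 44 mm ball resting in it has its centre 15 to 16 mm above this point (22 mm if it lies on the flat top).
- board_hole3 (a point): centre of the mouth of one of the six dimples, 72 mm apart in 2 rows of 3, of the fixed wooden display board (174 x 246 mm), level with its flat top (14 mm above the counter); a 4 mm edging all round rises to 30 mm above the counter. A round recess 31 mm wide and 9 mm deep. A 44 mm ball resting in it has its centre 15 to 16 mm above this point (22 mm if it lies on the flat top).
- board_hole4 (a point): centre of the mouth of one of the six dimples, 72 mm apart in 2 rows of 3, of the fixed wooden display board (174 x 246 mm), level with its flat top (14 mm above the counter); a 4 mm edging all round rises to 30 mm above the counter. A round recess 31 mm wide and 9 mm deep. A 44 mm ball resting in it has its centre 15 to 16 mm above this point (22 mm if it lies on the flat top).
- board_hole5 (a point): centre of the mouth of one of the six dimples, 72 mm apart in 2 rows of 3, of the fixed wooden display board (174 x 246 mm), level with its flat top (14 mm above the counter); a 4 mm edging all round rises to 30 mm above the counter. A round recess 31 mm wide and 9 mm deep. A 44 mm ball resting in it has its centre 15 to 16 mm above this point (22 mm if it lies on the flat top).
- ball0_center (a point): centre of a plain wooden craft ball, 44 mm across, about 33 g, loose; it rolls. Starts in the red tray. None if this ball is absent (4 to 6 are there).
- ball1_center (a point): centre of a plain wooden craft ball, 44 mm across, about 33 g, loose; it rolls. Starts in the red tray. None if this ball is absent (4 to 6 are there).
- ball2_center (a point): centre of a plain wooden craft ball, 44 mm across, about 33 g, loose; it rolls. Starts in the red tray. None if this ball is absent (4 to 6 are there).
- ball3_center (a point): centre of a plain wooden craft ball, 44 mm across, about 33 g, loose; it rolls. Starts in the red tray. None if this ball is absent (4 to 6 are there).
- ball4_center (a point): centre of a plain wooden craft ball, 44 mm across, about 33 g, loose; it rolls. Starts in the red tray. None if this ball is absent (4 to 6 are there).
- ball5_center (a point): centre of a plain wooden craft ball, 44 mm across, about 33 g, loose; it rolls. Starts in the red tray. None if this ball is absent (4 to 6 are there).
- pot0: red paint pot, its white lid topped with a disc of its colour, loose, a cylinder 42 mm across and 54 mm high, about 90 g, standing on the shelf plate; origin at the centre of its underside, z up.
- pot1: yellow paint pot, its white lid topped with a disc of its colour, loose, a cylinder 42 mm across and 54 mm high, about 90 g, standing on the shelf plate; origin at the centre of its underside, z up.
- pot2: blue paint pot, its white lid topped with a disc of its colour, loose, a cylinder 42 mm across and 54 mm high, about 90 g, standing on the shelf plate; origin at the centre of its underside, z up.
- pot3: green paint pot, its white lid topped with a disc of its colour, loose, a cylinder 42 mm across and 54 mm high, about 90 g, standing on the shelf plate; origin at the centre of its underside, z up.
- glue: white glue bottle with an orange tip, 44 mm across, 118 mm high; a bystander, to be left where it is; origin at the centre of its underside.
- tape: roll of cardboard-brown tape lying flat, 72 mm across, 24 mm high; a bystander, to be left where it is; origin at the centre of its underside.
- brushjar: glass jar of brushes, 72 mm across, 85 mm high, brushes to about 200 mm; a bystander, to be left where it is; origin at the centre of its underside.
- spraycan: blue spray can with a white cap, 52 mm across, 155 mm high; a bystander, to be left where it is; origin at the centre of its underside.
Things that resemble listed ones, but are neither listed nor needed, are in the scene too. What is shaped like the part that bears ball5_center but pink is not meant. What is shaped like the part that bears ball2_center but purple is not meant.

How it is judged:
By the outcome, as a careful person would: the job done as asked, in the order asked, and still so for the second after the job is handed in, with the robot touching nothing.
Of ball0, ball1, ball2, ball3, ball4, ball5 only 4 to 6 are there at a start; the rules pass over those that are not, and their reading is None.
At some moment in a run one of ball0, ball1, ball2, ball3, ball4, ball5 may be knocked a few centimetres aside while the robot is not near it.
Once in a run the grip may slacken for a moment while it holds something.
It also fails if it takes over 210 s, if anything falls off the work surface, if the arm or the gripper's body presses on something with over 40 N, if the wrist force passes 120 N, or if a joint passes its speed limit or range.

## Working session

There is one attempt and no reset: what is moved stays moved. The work goes in short steps, Python scripts to look and compute and a tool call to move; the robot and the scene stay as the last step left them, time stands still between calls to the robot, and variables do not carry over. Pictures are saved under pics/ and viewed, at most 14 in all, crops included, and the job is handed in when it is done.

Besides the shell and the picture viewer there is one more tool, called after "Request:" by a JSON object that holds its "op" and its "data", one argument or row to a line. send_rows: Moves the arm, as the interface text tells. Its arguments: {"type":"object","properties":{"plan":{"type":"array","items":{"type":"array","items":{"type":"number"}}}},"required":["plan"]}

```bash
mkdir -p pics; ls
python3 - <<'E'
from rig import *
import cv2,numpy as np
print(read_state()); print(finger_overhang() if callable(finger_overhang) else finger_overhang)
for n in ("top","scene"):
    p,d=capture(n); cv2.imwrite(f"pics/{n}0.png",p); np.save(f"{n}0.npy",d); print(n,calibration(n))
print('w',calibration('wrist'))
E
```

```text
pics
{'time_s': 0.0, 'joint_positions': array([ 6.29377493e+01,  3.02793530e+01,  8.21577376e+01,  3.70938411e-04,
        6.76880580e+01, -1.02306888e+01]), 'qvel': array([-0.13232104,  0.04485805, -0.03765462,  0.00941193, -0.03242825,
       -0.00530937]), 'tau': array([ 5.57925614e-04, -4.40046215e+01, -1.76591635e+01,  6.32040622e-02,
        5.83406165e-02, -1.63617860e-04]), 'position': array([0.18065162, 0.59758074, 0.23555995]), 'tcp_rot': array([[-9.57159226e-01,  2.89560387e-01, -9.99077803e-04],
       [ 2.89561843e-01,  9.57157336e-01, -1.94238054e-03],
       [ 3.93838186e-04, -2.14846227e-03, -9.99997614e-01]]), 'force': array([-0.10211933, -0.11455843,  0.07049284]), 'moment': array([-0.064261  ,  0.03163209, -0.02035275]), 'grasp_force': 0.0, 'opening': 0.9966434447562975}
0.014
top {'fx': 367.64527368095867, 'fy': 367.64527368095867, 'cx': 323.6879419893047, 'cy': 197.3947523172747, 'xyz': array([0.34263732, 0.03538377, 0.997741  ]), 'rotation': array([[-8.82659132e-03, -9.85029430e-01,  1.72160136e-01],
       [-9.99961006e-01,  8.74300437e-03, -1.24378687e-03],
       [-2.80030148e-04, -1.72164401e-01, -9.85068191e-01]])}
scene {'fx': 520.4754886551488, 'fy': 520.4754886551488, 'cx': 323.14202116982204, 'cy': 193.6426881893869, 'xyz': array([1.29698681, 0.48950931, 1.47864741]), 'rotation': array([[-0.52527967,  0.71893317, -0.45521025],
       [ 0.85089604,  0.44853512, -0.27348157],
       [ 0.00756281, -0.53099091, -0.84734377]])}
w {'fx': 354.8668764423572, 'fy': 354.8668764423572, 'cx': 318.77796646102104, 'cy': 194.05327409199975, 'xyz': array([0.10588011, 0.6201094 , 0.38337652]), 'rotation': array([[ 0.28842105,  0.9178704 ,  0.27263021],
       [ 0.95749889, -0.27558106, -0.08515249],
       [-0.00302723,  0.2856029 , -0.95834327]])}
```

View pics/top0.png

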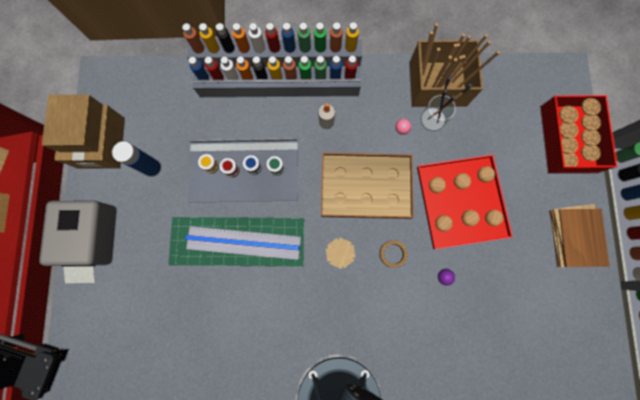

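View pics/scene0.png

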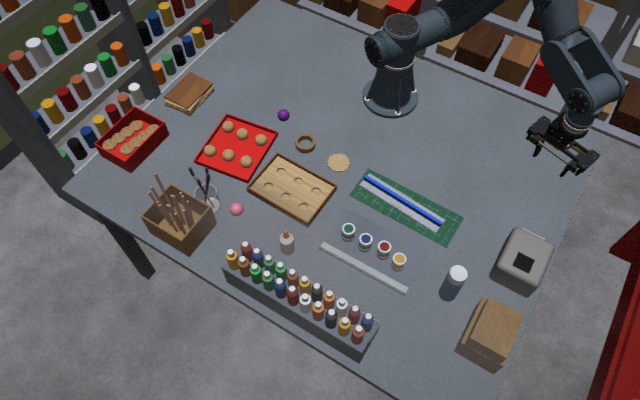

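The top view shows six balls in the tray at (437,185), (463,181), (487,174), (445,223), (471,218) and (495,217). The board is centred at (367,186), the shelf at (244,170) with its lip at row ~146, and the ruler on the mat at (244,242). The pots are at (206–275, ~163). Decoys are the pink ball (403,126) and the purple one (446,277).

```bash
cat > h.py <<'E'
from rig import *
import cv2,numpy as np
def ray(c,uv,z):
    uv=np.atleast_2d(uv).astype(float)
    d=np.c_[(uv[:,0]-c['cx'])/c['fx'],(uv[:,1]-c['cy'])/c['fy'],np.ones(len(uv))]@c['rotation'].T
    return c['xyz']+d*((z-c['xyz'][2])/d[:,2])[:,None]
def pts(c,d):
    v,u=np.mgrid[:400,:640]
    P=np.stack([(u-c['cx'])/c['fx']*d,(v-c['cy'])/c['fy']*d,d],-1)
    return P@c['rotation'].T+c['xyz']
def blobs(m,lo):
    n,l,s,ce=cv2.connectedComponentsWithStats(m.astype(np.uint8))
    return [(ce[i],s[i,4],l==i) for i in range(1,n) if s[i,4]>=lo]
def rect(xy):
    (c,(w,h),a)=cv2.minAreaRect((np.asarray(xy)[:,:2]*1000).astype(np.float32))
    return np.round(c,1),np.round((w,h),1),round(a,2)
def go(xyz,yaw):
    """tool-frame shift and turn from the present pose to a world pose, tool down, x axis at yaw deg"""
    s=read_state();R=s['tcp_rot'];y0=np.degrees(np.arctan2(R[1,0],R[0,0]))
    print('pos',s['position'].round(4),'yaw',y0.round(2),'t',s['time_s'],'shift',(R.T@(np.array(xyz)-s['position'])).round(4),'turn',np.radians((y0-yaw+180)%360-180).round(4))
E
python3 - <<'E'
from h import *
p=cv2.imread('pics/top0.png');d=np.load('top0.npy');c=calibration('top')
P=pts(c,d);Z=P[...,2];hsv=cv2.cvtColor(p,cv2.COLOR_BGR2HSV);H,S,V=[hsv[...,i].astype(int) for i in range(3)]
print('counter z',np.median(Z[300:340,150:250]))
def region(m,x0,x1,y0,y1):
    r=np.zeros(m.shape,bool);r[y0:y1,x0:x1]=1;return m&r
red=region(((H<6)|(H>174))&(S>150)&(V>90),410,520,145,255)
uv=np.argwhere(red)[:,::-1];print('tray',rect(ray(c,uv,.02)))
hull=cv2.convexHull(uv.astype(np.int32));m=np.zeros(red.shape,np.uint8);cv2.fillConvexPoly(m,hull,1)
m=cv2.erode(m,np.ones((9,9)))
for ce,a,l in blobs((m>0)&(H>7)&(H<25)&(V>90),40):
    print('ball',ce.round(1),a,ray(c,ce,.026).round(4)[0],'topz',np.percentile(Z[l],95).round(4))
wood=region((H>8)&(H<25)&(S>50),310,418,145,225)
uv=np.argwhere(wood)[:,::-1];print('board',rect(ray(c,uv,.03)))
gm=region((H>65)&(H<95)&(S>60),160,310,212,272);print('mat',rect(ray(c,np.argwhere(gm)[:,::-1],.003)))
bl=region((H>100)&(H<120)&(S>150)&(V>120),175,305,222,265);print('rib',rect(ray(c,np.argwhere(bl)[:,::-1],.027)))
bd=region((Z>.001)&(S<60)&(V>120),175,305,222,265);print('blade',rect(ray(c,np.argwhere(bd)[:,::-1],.007)))
lip=region((S<40)&(V>130),185,302,138,153);print('lip',rect(ray(c,np.argwhere(lip)[:,::-1],.016)))
for ce,a,l in blobs(region(Z>.045,190,300,150,180),20): print('pot',ce.round(1),a,ray(c,ce,.058).round(4)[0],np.median(Z[l]).round(4))
for n,x0,x1,y0,y1,h in [('glue',315,340,100,130,.118),('spray',105,165,135,180,.155),('jar',415,470,85,135,.085)]:
    b=region(Z>.03,x0,x1,y0,y1);q=P[b];print(n,q.min(0).round(3),q.max(0).round(3))
E
```

```text
counter z 0.0009267264013546606
tray (array([ 501.9, -343.1]), array([227.8, 211. ]), 8.04)
ball [485.2 174. ] 190 [ 0.5731 -0.4046  0.026 ] topz 0.0482
ball [462.2 180.7] 204 [ 0.5549 -0.3407  0.026 ] topz 0.0483
ball [437.  184.6] 202 [ 0.5449 -0.272   0.026 ] topz 0.0484
ball [470.2 217.5] 214 [ 0.4547 -0.3548  0.026 ] topz 0.0489
ball [493.9 217.4] 217 [ 0.4546 -0.4178  0.026 ] topz 0.0483
ball [443.5 222.7] 210 [ 0.4414 -0.2829  0.026 ] topz 0.0491
board (array([545.9, -82.2]), array([247.3, 176.4]), 88.14)
mat (array([399.4, 269.7]), array([358.5, 129.2]), 88.9)
rib (array([395.8, 250.1]), array([301.8,  10.8]), 84.5)
blade (array([395.3, 245.9]), array([101.2, 315.8]), 0.02)
lip (array([664.2, 257.7]), array([324.1,  40.5]), 89.49)
pot [206.1 161.8] 215 [0.6049 0.3436 0.058 ] 0.0585
pot [250.5 163.2] 205 [0.6001 0.2264 0.058 ] 0.0585
pot [274.1 164.1] 202 [0.5972 0.164  0.058 ] 0.0585
pot [227.5 166. ] 210 [0.5931 0.2869 0.058 ] 0.0584
glue [0.343 0.004 0.03 ] [0.752 0.048 0.998]
spray [0.343 0.035 0.03 ] [0.69  0.621 0.998]
jar [ 0.343 -0.375  0.03 ] [0.829 0.035 0.998]
```

Request:
{"op": "send_rows", "data": {
  "plan": [
    [0, 0, 0, 0, -0.098],
    [0, 0, 0, 0, -0.098],
    [0, 0, 0, 0, -0.098],
    [0, -0.03, -0.02, 0, 0],
    [0, -0.03, -0.02, 0, 0],
    [0, -0.03, -0.02, 0, 0],
    [0, -0.03, -0.02, 0, 0],
    [0, -0.03, -0.02, 0, 0],
    [0, -0.03, -0.02, 0, 0],
    [0, -0.03, -0.02, 0, 0],
    [0, -0.03, -0.02, 0, 0],
    [0, -0.03, -0.02, 0, 0],
    [0, -0.03, -0.02, 0, 0],
    [0, 0, -0.04, 0, 0],
    [0, 0, -0.04, 0, 0],
    [0, 0, -0.04, 0, 0],
    [0, 0, -0.04, 0, 0],
    [0, 0, -0.04, 0, 0],
    [0, 0, -0.04, 0, 0],
    [0, 0, -0.04, 0, 0]
  ]
}}

```text
time_s: 1.77
position: [0.4804, 0.1165, 0.2363]
tcp_rot: [[-1.0, -0.001, -0.001], [-0.001, 1.0, -0.0], [0.001, -0.0, -1.0]]
force: [1.4, -0.2, 0.8]
opening: 1.0
grasp_force: 0.0
```

Request:
{"op": "send_rows", "data": {
  "plan": [
    [60, 0, -0.04, 0, 0],
    [60, 0, -0.04, 0, 0],
    [60, 0, -0.04, 0, 0],
    [60, 0, -0.04, 0, 0],
    [60, 0, -0.04, 0, 0],
    [60, 0, -0.04, 0, 0],
    [60, 0, -0.04, 0, 0],
    [60, 0, -0.02, 0, 0],
    [60, 0, 0, 0, 0],
    [60, 0, 0, 0, 0],
    [60, 0, 0, 0, 0]
  ]
}}

```text
time_s: 2.68
position: [0.4804, -0.1807, 0.2361]
tcp_rot: [[-1.0, -0.0, -0.001], [-0.0, 1.0, 0.002], [0.001, 0.002, -1.0]]
force: [0.7, 0.6, -0.6]
opening: 0.763
grasp_force: 0.0
```

```bash
cat >> h.py <<'E'
def look(name):
    s=read_state();c=calibration('wrist');p,d=capture('wrist');cv2.imwrite(f'pics/{name}.png',p);np.save(f'{name}.npy',d)
    np.savez(f'{name}_c.npz',**c);return p,d,c
E
python3 - <<'E'
from h import *
p,d,c=look('w1');s=read_state();print(s['position'],s['opening'],s['joint_positions'].round(1));go((.5,-.2,.2),180)
E
```

```text
[ 0.48056424 -0.18026617  0.23621141] 0.76759752410539 [ -33.1   21.7   97.9    0.    60.5 -123.1]
pos [ 0.4806 -0.1803  0.2362] yaw -179.93 t 2.7333 shift [-0.0195 -0.0198  0.0362] turn 0.0012
```

View pics/w1.png

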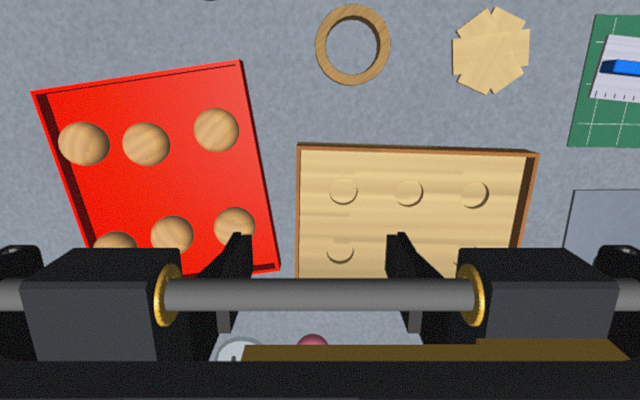

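The wrist view shows the near balls at (83,144), (146,144) and (216,130). The near row of dimples is at (343,192), (408,193) and (475,195), and the board's near rim corners are at (297,143) and (539,153).

Run:
```python
from h import *
p=cv2.imread('pics/w1.png');d=np.load('w1.npy');c=dict(np.load('w1_c.npz'))
hsv=cv2.cvtColor(p,cv2.COLOR_BGR2HSV);H,S,V=[hsv[...,i].astype(int) for i in range(3)]
P=pts(c,d);Z=P[...,2]
u=[]; 
for x in range(305,532,4):
    col=np.where(Z[120:200,x]>.02)[0]
    if len(col):u.append((x,120+col[0]))
Q=ray(c,np.array(u)-[0,.5],.03);k=np.polyfit(Q[:,1],Q[:,0],1);print('near edge x=a*y+b',k,np.std(Q[:,0]-np.polyval(k,Q[:,1])))
for r in (155,165,175,185):
    b=np.where((Z[r,280:560]>.022)&(H[r,280:560]>4))[0]; print('edges',ray(c,[[280+b[0]-.5,r],[280+b[-1]+.5,r]],.03).round(4)[:,:2].tolist())
print('hole eyeball',ray(c,[[343.5,192],[408.5,193],[474.5,195],[340,252]],.014).round(4)[:,:2].tolist())
m=(Z>.012)&(Z<.055)&(H>6)&(H<25);m[:,285:]=0;m[240:]=0;m[:100]=0
for ce,a,l in blobs(m,300):
    q=P[l]; A=np.c_[2*q,np.ones(len(q))];s=np.linalg.lstsq(A,(q**2).sum(1),rcond=None)[0]
    print('ball',ce.round(0),a,'ray',ray(c,ce,.026).round(4)[0],'sphere',s[:3].round(4),np.sqrt(s[3]+s[:3]@s[:3]).round(4))
```

```text
near edge x=a*y+b [0.00476531 0.45645618] 0.00814699827873361
edges [[0.4663, -0.2047], [0.466, 0.0593]]
edges [[0.4765, -0.2049], [0.4763, 0.0409]]
edges [[0.487, -0.2051], [0.4867, 0.0407]]
edges [[0.4976, -0.2053], [0.4973, 0.0415]]
hole eyeball [[0.5097, -0.1544], [0.5107, -0.0837], [0.5129, -0.0117], [0.5811, -0.1569]]
ball [216. 130.] 1553 ray [ 0.4416 -0.2841  0.026 ] sphere [ 0.4422 -0.2838  0.0261] 0.0216
ball [ 83. 143.] 1759 ray [ 0.4554 -0.4189  0.026 ] sphere [ 0.4563 -0.4196  0.0237] 0.0239
ball [146. 144.] 1614 ray [ 0.4556 -0.356   0.026 ] sphere [ 0.456  -0.3552  0.0263] 0.0214
ball [233. 223.] 1004 ray [ 0.5411 -0.2732  0.026 ] sphere [ 0.5454 -0.2725  0.0262] 0.0214
ball [172. 229.] 846 ray [ 0.5481 -0.3404  0.026 ] sphere [ 0.5552 -0.3409  0.0262] 0.0212
```

Request:
{"op": "send_rows", "data": {
  "plan": [
    [97, 0, 0, 0.009, 0.1208],
    [97, 0, 0, 0.009, 0.1208],
    [97, 0, 0, 0.009, 0.1208],
    [97, 0, 0, 0.009, 0.1208],
    [97, 0, 0, 0.009, 0.1208],
    [97, 0, 0, 0.009, 0.1208],
    [97, 0, 0, 0.009, 0.1208],
    [97, 0, 0, 0.009, 0.1208],
    [97, 0, 0, 0.009, 0.1208],
    [97, 0, 0, 0.009, 0.1208],
    [97, 0, 0, 0.009, 0.1208],
    [97, 0, 0, 0.009, 0.1208],
    [97, 0, 0, 0.009, 0.1208],
    [97, -0.026, -0.0098, 0, 0],
    [97, -0.026, -0.0098, 0, 0],
    [97, -0.026, -0.0098, 0, 0],
    [97, -0.026, -0.0098, 0, 0],
    [97, 0, 0, 0, 0],
    [97, 0, 0, 0, 0]
  ]
}}

```text
time_s: 4.32
position: [0.4421, -0.2856, 0.1197]
tcp_rot: [[0.0, 1.0, 0.0], [1.0, -0.0, 0.0], [0.0, 0.0, -1.0]]
force: [0.5, 0.3, -0.5]
opening: 0.625
grasp_force: 0.0
```

Run:
```python
from h import *
go((.4418,-.2838,.030),90);print(read_state()['opening']*87)
c=calibration('top');p,d=capture('top');cv2.imwrite('pics/top1.png',p);d0=np.load('top0.npy');P=pts(c,d0);Z=P[...,2]
m=(d0>0)&(Z>.03)&(Z<.3)&(P[...,0]<.8)&(P[...,0]>.62)
for n,y0,y1 in (('glue',-.02,.08),('jar',-.36,-.15),('spray',.4,.7)):
    q=P[m&(P[...,1]>y0)&(P[...,1]<y1)]
    if len(q):print(n,q.min(0).round(3),q.max(0).round(3))
```

```text
pos [ 0.4421 -0.2856  0.1197] yaw 89.99 t 4.3167 shift [ 0.0018 -0.0003  0.0897] turn -0.0001
54.39860387191145
glue [ 0.623 -0.02   0.03 ] [0.752 0.048 0.121]
jar [ 0.621 -0.36   0.03 ] [ 0.8   -0.153  0.206]
spray [0.62  0.492 0.03 ] [0.754 0.7   0.158]
```

Request:
{"op": "send_rows", "data": {
  "plan": [
    [97, 0.0018, 0, 0.0225, 0],
    [97, 0, 0, 0.0225, 0],
    [97, 0, 0, 0.0225, 0],
    [97, 0, 0, 0.0225, 0],
    [97, 0, 0, 0, 0],
    [97, 0, 0, 0, 0],
    [255, 0, 0, 0, 0],
    [255, 0, 0, 0, 0],
    [255, 0, 0, 0, 0],
    [255, 0, 0, 0, 0],
    [255, 0, 0, 0, 0],
    [255, 0, 0, 0, 0],
    [255, 0, 0, -0.02, 0],
    [255, 0, 0, -0.025, 0],
    [255, 0, 0, -0.025, 0]
  ]
}}

```text
time_s: 5.62
position: [0.4412, -0.2836, 0.0999]
tcp_rot: [[-0.0, 1.0, -0.002], [1.0, 0.0, 0.002], [0.002, -0.002, -1.0]]
force: [0.3, -0.2, -0.5]
opening: 0.493
grasp_force: 30.0
```

Request:
{"op": "send_rows", "data": {
  "plan": [
    [255, 0.0259, 0.0134, 0, 0],
    [255, 0.0259, 0.0134, 0, 0],
    [255, 0.0259, 0.0134, 0, 0],
    [255, 0.0259, 0.0134, 0, 0],
    [255, 0.0259, 0.0134, 0, 0],
    [255, 0, 0, 0.0165, 0],
    [255, 0, 0, 0.0165, 0],
    [255, 0, 0, 0.0165, 0],
    [255, 0, 0, 0.0165, 0],
    [255, 0, 0, 0, 0],
    [255, 0, 0, 0, 0],
    [97, 0, 0, 0, 0],
    [97, 0, 0, 0, 0],
    [97, 0, 0, 0, 0],
    [97, 0, 0, 0, 0],
    [97, 0, 0, -0.016, 0],
    [97, 0, 0, -0.025, 0],
    [97, 0, 0, -0.025, 0]
  ]
}}

```text
time_s: 7.12
position: [0.5082, -0.1541, 0.0999]
tcp_rot: [[-0.0, 1.0, -0.002], [1.0, 0.0, 0.001], [0.001, -0.002, -1.0]]
force: [-0.1, -1.3, 0.4]
opening: 0.615
grasp_force: 0.0
```

```bash
cat >> h.py <<'E'
def balls():
    c=calibration('top');p,d=capture('top');P=pts(c,d);Z=P[...,2]
    hsv=cv2.cvtColor(p,cv2.COLOR_BGR2HSV);H,S,V=[hsv[...,i].astype(int) for i in range(3)]
    red=((H<6)|(H>174))&(S>150)&(V>90);red[:,:410]=0;red[:,520:]=0;red[:145]=0;red[255:]=0
    m=np.zeros(red.shape,np.uint8);cv2.fillConvexPoly(m,cv2.convexHull(np.argwhere(red)[:,::-1].astype(np.int32)),1);m=cv2.erode(m,np.ones((9,9)))
    for ce,a,l in blobs((m>0)&(H>7)&(H<25)&(V>90),80): print('tray',ce.round(0),a,ray(c,ce,.026).round(4)[0,:2],np.percentile(Z[l],95).round(3))
    b=(Z>.036)&(Z<.065)&(H>7)&(H<25);b[:,:318]=0;b[:,416:]=0;b[:150]=0;b[222:]=0
    for ce,a,l in blobs(b,50): print('board',ce.round(0),a,ray(c,ce,.034).round(4)[0,:2],np.percentile(Z[l],95).round(4))
    return p
E
python3 - <<'E'
from h import *
balls();go((.4560,-.3555,.03),90)
E
```

```text
pos [ 0.511  -0.1554  0.1046] yaw 90.05 t 7.1667 shift [-0.1998 -0.0556  0.0749] turn 0.0008
```

Run:
```python
from h import *
p,d,c=look('w2');q,_=capture('top');cv2.imwrite('pics/m2.png',np.vstack([cv2.resize(p,(480,300)),cv2.resize(q,(480,300))]));go((.4560,-.3555,.03),90)
```

```text
pos [ 0.5102 -0.1551  0.1017] yaw 90.04 t 7.2667 shift [-0.2001 -0.0547  0.0719] turn 0.0006
```

View pics/m2.png

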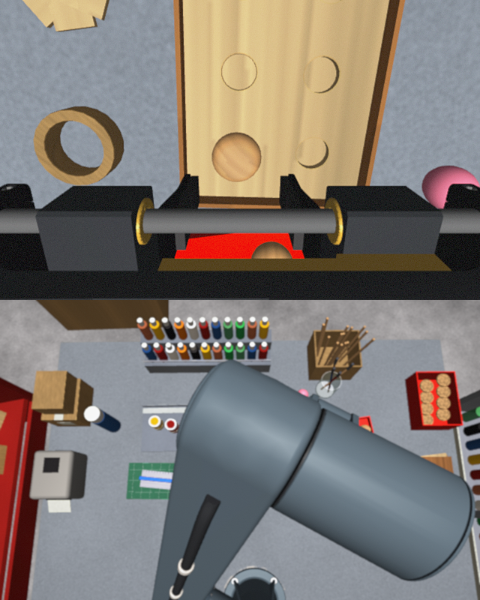

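The wrist view shows the first ball seated in its dimple. The top view is blocked by the arm, so I'll check the tray with the scene camera.

```bash
cat >> h.py <<'E'
def sballs():
    c=calibration('scene');p,d=capture('scene');P=pts(c,d)
    hsv=cv2.cvtColor(p,cv2.COLOR_BGR2HSV);H,S,V=[hsv[...,i].astype(int) for i in range(3)]
    X,Y,Z=P[...,0],P[...,1],P[...,2]
    m=(d>0)&(H>6)&(H<25)&(S>40)&(V>70)&(X>.38)&(X<.65)&(Y<.06)&(Y>-.48)
    t=m&(Y<-.21)&(Z>.012)&(Z<.06)
    b=m&(Y>=-.2)&(Z>.035)&(Z<.07)
    for n,mm,z in (('tray',t,.026),('board',b,.040)):
        for ce,a,l in blobs(mm,25): print(n,ce.round(0),a,ray(c,ce,z).round(3)[0,:2],'top',np.percentile(Z[l],95).round(3))
    return p
E
python3 - <<'E'
from h import *
sballs()
E
```

```text
tray [228. 126.] 109 [ 0.455 -0.419] top 0.049
tray [242. 134.] 106 [ 0.455 -0.356] top 0.049
tray [209. 150.] 119 [ 0.574 -0.407] top 0.05
tray [228. 155.] 117 [ 0.555 -0.341] top 0.049
tray [246. 161.] 119 [ 0.545 -0.272] top 0.051
board [281. 167.] 99 [ 0.51  -0.152] top 0.053
```

Request:
{"op": "send_rows", "data": {
  "plan": [
    [97, -0.0333, -0.0091, 0, 0],
    [97, -0.0333, -0.0091, 0, 0],
    [97, -0.0333, -0.0091, 0, 0],
    [97, -0.0333, -0.0091, 0, 0],
    [97, -0.0333, -0.0091, 0, 0],
    [97, -0.0333, -0.0091, 0, 0],
    [97, 0, 0, 0, 0],
    [97, 0, 0, 0, 0]
  ]
}}

```text
time_s: 7.98
position: [0.4532, -0.3557, 0.0982]
tcp_rot: [[0.003, 1.0, -0.001], [1.0, -0.003, 0.001], [0.001, -0.001, -1.0]]
force: [-0.1, -0.2, -0.1]
opening: 0.613
grasp_force: 0.0
```

Run:
```python
from h import *
sballs();go((.4560,-.3555,.03),90)
```

```text
tray [242. 134.] 107 [ 0.455 -0.356] top 0.051
tray [209. 150.] 120 [ 0.574 -0.407] top 0.05
tray [228. 155.] 118 [ 0.555 -0.341] top 0.049
tray [246. 161.] 118 [ 0.545 -0.273] top 0.049
board [280. 167.] 103 [ 0.511 -0.152] top 0.054
pos [ 0.4532 -0.3538  0.0982] yaw 89.92 t 8.0333 shift [-0.0019  0.0029  0.0682] turn -0.0013
```

Request:
{"op": "send_rows", "data": {
  "plan": [
    [97, -0.001, 0.0025, 0.02, 0],
    [97, 0, 0, 0.024, 0],
    [97, 0, 0, 0.024, 0],
    [97, 0, 0, 0, 0],
    [97, 0, 0, 0, 0],
    [255, 0, 0, 0, 0],
    [255, 0, 0, 0, 0],
    [255, 0, 0, 0, 0],
    [255, 0, 0, 0, 0],
    [255, 0, 0, 0, 0],
    [255, 0, 0, 0, 0],
    [255, 0, 0, -0.02, 0],
    [255, 0, 0, -0.025, 0],
    [255, 0, 0, -0.025, 0],
    [255, 0, 0, 0, 0]
  ]
}}

```text
time_s: 9.28
position: [0.4588, -0.3574, 0.1058]
tcp_rot: [[-0.001, 1.0, 0.005], [1.0, 0.001, -0.006], [-0.006, 0.005, -1.0]]
force: [0.7, -0.9, -0.7]
opening: 0.491
grasp_force: 30.0
```

Run:
```python
from h import *
sballs();go((.5108,-.0823,.034),90)
```

```text
tray [228. 129.] 32 [ 0.466 -0.409] top 0.041
tray [209. 150.] 118 [ 0.574 -0.407] top 0.051
tray [228. 155.] 118 [ 0.555 -0.341] top 0.05
tray [246. 161.] 117 [ 0.545 -0.273] top 0.05
board [281. 167.] 104 [ 0.511 -0.152] top 0.053
pos [ 0.4581 -0.3568  0.104 ] yaw 90.03 t 9.3333 shift [0.2747 0.0527 0.069 ] turn 0.0006
```

Request:
{"op": "send_rows", "data": {
  "plan": [
    [255, 0.0343, 0.0066, 0, 0],
    [255, 0.0343, 0.0066, 0, 0],
    [255, 0.0343, 0.0066, 0, 0],
    [255, 0.0343, 0.0066, 0, 0],
    [255, 0.0343, 0.0066, 0, 0],
    [255, 0.0343, 0.0066, 0, 0],
    [255, 0.0343, 0.0066, 0, 0],
    [255, 0.0343, 0.0066, 0, 0],
    [255, 0, 0, 0.017, 0],
    [255, 0, 0, 0.017, 0],
    [255, 0, 0, 0.017, 0],
    [255, 0, 0, 0.016, 0],
    [255, 0, 0, 0, 0],
    [255, 0, 0, 0, 0],
    [97, 0, 0, 0, 0],
    [97, 0, 0, 0, 0],
    [97, 0, 0, 0, 0],
    [97, 0, 0, -0.016, 0],
    [97, 0, 0, -0.025, 0],
    [97, 0, 0, -0.025, 0]
  ]
}}

```text
time_s: 11.0
position: [0.5085, -0.0805, 0.101]
tcp_rot: [[-0.0, 1.0, -0.003], [1.0, 0.0, 0.001], [0.001, -0.003, -1.0]]
force: [-0.1, 0.0, 0.4]
opening: 0.615
grasp_force: 0.0
```

Run:
```python
from h import *
sballs();go((.4560,-.4190,.03),90)
```

```text
tray [228. 126.] 110 [ 0.455 -0.418] top 0.048
tray [209. 150.] 119 [ 0.574 -0.407] top 0.049
tray [228. 155.] 119 [ 0.555 -0.341] top 0.052
tray [246. 161.] 119 [ 0.545 -0.273] top 0.051
board [299. 177.] 87 [ 0.513 -0.077] top 0.055
pos [ 0.5114 -0.0814  0.1055] yaw 90.05 t 11.05 shift [-0.3374 -0.0561  0.076 ] turn 0.0009
```

Request:
{"op": "send_rows", "data": {
  "plan": [
    [97, -0.0337, -0.0055, 0, 0],
    [97, -0.0337, -0.0055, 0, 0],
    [97, -0.0337, -0.0055, 0, 0],
    [97, -0.0337, -0.0055, 0, 0],
    [97, -0.0337, -0.0055, 0, 0],
    [97, -0.0337, -0.0055, 0, 0],
    [97, -0.0337, -0.0055, 0, 0],
    [97, -0.0337, -0.0055, 0, 0],
    [97, -0.0337, -0.0055, 0, 0],
    [97, -0.0337, -0.0055, 0, 0],
    [97, 0, 0, 0, 0],
    [97, 0, 0, 0, 0]
  ]
}}

```text
time_s: 12.05
position: [0.454, -0.4198, 0.1007]
tcp_rot: [[0.003, 1.0, 0.001], [1.0, -0.003, -0.001], [-0.001, 0.001, -1.0]]
force: [0.3, -0.4, -0.2]
opening: 0.622
grasp_force: 0.0
```

Run:
```python
from h import *
sballs();go((.4560,-.4190,.03),90)
```

```text
tray [228. 126.] 108 [ 0.455 -0.419] top 0.05
tray [209. 150.] 122 [ 0.574 -0.408] top 0.049
tray [228. 154.] 117 [ 0.555 -0.342] top 0.051
tray [246. 161.] 119 [ 0.545 -0.273] top 0.049
board [280. 167.] 101 [ 0.511 -0.152] top 0.054
board [298. 177.] 112 [ 0.513 -0.08 ] top 0.053
pos [ 0.454  -0.4177  0.1005] yaw 89.93 t 12.1 shift [-0.0014  0.0021  0.0705] turn -0.0011
```

Both are seated. Picking C.

Request:
{"op": "send_rows", "data": {
  "plan": [
    [97, 0, 0.0015, 0.022, 0],
    [97, 0, 0, 0.024, 0],
    [97, 0, 0, 0.024, 0],
    [97, 0, 0, 0, 0],
    [97, 0, 0, 0, 0],
    [255, 0, 0, 0, 0],
    [255, 0, 0, 0, 0],
    [255, 0, 0, 0, 0],
    [255, 0, 0, 0, 0],
    [255, 0, 0, 0, 0],
    [255, 0, 0, 0, 0],
    [255, 0, 0, -0.02, 0],
    [255, 0, 0, -0.025, 0],
    [255, 0, 0, -0.025, 0],
    [255, 0, 0, 0, 0]
  ]
}}

```text
time_s: 13.35
position: [0.4581, -0.4204, 0.1053]
tcp_rot: [[-0.001, 1.0, 0.005], [1.0, 0.001, -0.007], [-0.007, 0.005, -1.0]]
force: [0.9, -0.5, -0.2]
opening: 0.486
grasp_force: 30.0
```

Run:
```python
from h import *
go((.5128,-.0103,.034),90)
```

```text
pos [ 0.4581 -0.4204  0.1053] yaw 90.04 t 13.35 shift [0.4106 0.0546 0.0686] turn 0.0007
```

Request:
{"op": "send_rows", "data": {
  "plan": [
    [255, 0.0372, 0.0051, 0, 0],
    [255, 0.0372, 0.0051, 0, 0],
    [255, 0.0372, 0.0051, 0, 0],
    [255, 0.0372, 0.0051, 0, 0],
    [255, 0.0372, 0.0051, 0, 0],
    [255, 0.0372, 0.0051, 0, 0],
    [255, 0.0372, 0.0051, 0, 0],
    [255, 0.0372, 0.0051, 0, 0],
    [255, 0.0372, 0.0051, 0, 0],
    [255, 0.0372, 0.0051, 0, 0],
    [255, 0.0372, 0.0051, 0, 0],
    [255, 0, 0, 0.017, 0],
    [255, 0, 0, 0.017, 0],
    [255, 0, 0, 0.017, 0],
    [255, 0, 0, 0.015, 0],
    [255, 0, 0, 0, 0],
    [255, 0, 0, 0, 0]
  ]
}}

```text
time_s: 14.77
position: [0.5115, -0.0086, 0.0338]
tcp_rot: [[-0.0, 1.0, -0.002], [1.0, 0.0, 0.001], [0.001, -0.002, -1.0]]
force: [-0.1, 0.1, -0.2]
opening: 0.493
grasp_force: 30.0
```

Run:
```python
from h import *
go((.5128,-.0103,.034),90);go((.5450,-.2728,.1),90);print(read_state()['opening'])
```

```text
pos [ 0.5115 -0.0086  0.0338] yaw 90.02 t 14.7667 shift [-0.0017  0.0013 -0.0002] turn 0.0004
pos [ 0.5115 -0.0086  0.0338] yaw 90.02 t 14.7667 shift [-0.2642  0.0333 -0.0664] turn 0.0004
0.4932222817820318
```

Request:
{"op": "send_rows", "data": {
  "plan": [
    [97, 0, 0, 0, 0],
    [97, 0, 0, 0, 0],
    [97, 0, 0, 0, 0],
    [97, 0, 0, -0.016, 0],
    [97, 0, 0, -0.025, 0],
    [97, 0, 0, -0.025, 0],
    [97, -0.033, 0.004, 0, 0],
    [97, -0.033, 0.004, 0, 0],
    [97, -0.033, 0.004, 0, 0],
    [97, -0.033, 0.004, 0, 0],
    [97, -0.033, 0.004, 0, 0],
    [97, -0.033, 0.004, 0, 0],
    [97, -0.033, 0.004, 0, 0],
    [97, -0.033, 0.004, 0, 0],
    [97, 0, 0, 0, 0],
    [97, 0, 0, 0, 0]
  ]
}}

```text
time_s: 16.1
position: [0.5443, -0.2747, 0.101]
tcp_rot: [[0.003, 1.0, 0.001], [1.0, -0.003, -0.001], [-0.001, 0.001, -1.0]]
force: [0.3, 0.7, -0.5]
opening: 0.623
grasp_force: 0.0
```

Run:
```python
from h import *
sballs();go((.5450,-.2728,.03),90)
```

```text
tray [209. 151.] 108 [ 0.576 -0.407] top 0.05
tray [226. 158.] 28 [ 0.571 -0.337] top 0.04
tray [246. 161.] 120 [ 0.545 -0.273] top 0.05
board [280. 167.] 99 [ 0.51  -0.153] top 0.054
board [298. 177.] 111 [ 0.513 -0.08 ] top 0.053
board [316. 187.] 114 [ 0.516 -0.008] top 0.054
pos [ 0.5436 -0.2728  0.1007] yaw 89.94 t 16.15 shift [-0.0001  0.0014  0.0707] turn -0.001
```

Request:
{"op": "send_rows", "data": {
  "plan": [
    [97, 0, 0.001, 0.022, 0],
    [97, 0, 0, 0.024, 0],
    [97, 0, 0, 0.024, 0],
    [97, 0, 0, 0, 0],
    [97, 0, 0, 0, 0],
    [255, 0, 0, 0, 0],
    [255, 0, 0, 0, 0],
    [255, 0, 0, 0, 0],
    [255, 0, 0, 0, 0],
    [255, 0, 0, 0, 0],
    [255, 0, 0, 0, 0],
    [255, 0, 0, -0.02, 0],
    [255, 0, 0, -0.025, 0],
    [255, 0, 0, -0.025, 0]
  ]
}}

```text
time_s: 17.32
position: [0.5444, -0.2723, 0.1006]
tcp_rot: [[-0.0, 1.0, -0.002], [1.0, 0.0, 0.001], [0.001, -0.002, -1.0]]
force: [0.5, -0.4, -0.4]
opening: 0.489
grasp_force: 30.0
```

Request:
{"op": "send_rows", "data": {
  "plan": [
    [255, 0.0291, 0.009, 0, 0],
    [255, 0.0291, 0.009, 0, 0],
    [255, 0.0291, 0.009, 0, 0],
    [255, 0.0291, 0.009, 0, 0],
    [255, 0, 0, 0.017, 0],
    [255, 0, 0, 0.017, 0],
    [255, 0, 0, 0.017, 0],
    [255, 0, 0, 0.015, 0],
    [255, 0, 0, 0, 0],
    [255, 0, 0, 0, 0]
  ]
}}

```text
time_s: 18.15
position: [0.5807, -0.156, 0.034]
tcp_rot: [[-0.001, 1.0, -0.002], [1.0, 0.001, 0.001], [0.001, -0.002, -1.0]]
force: [-0.1, -0.1, -0.7]
opening: 0.486
grasp_force: 30.0
```

Run:
```python
from h import *
go((.5805,-.1563,.034),90);go((.5550,-.3412,.1),90);print(read_state()['opening'])
```

```text
pos [ 0.5807 -0.156   0.034 ] yaw 90.04 t 18.15 shift [-0.0003 -0.0002 -0.    ] turn 0.0006
pos [ 0.5807 -0.156   0.034 ] yaw 90.04 t 18.15 shift [-0.1851 -0.0259 -0.0661] turn 0.0006
0.4855614156316312
```

Request:
{"op": "send_rows", "data": {
  "plan": [
    [97, 0, 0, 0, 0],
    [97, 0, 0, 0, 0],
    [97, 0, 0, 0, 0],
    [97, 0, 0, -0.016, 0],
    [97, 0, 0, -0.025, 0],
    [97, 0, 0, -0.025, 0],
    [97, -0.0308, -0.0043, 0, 0],
    [97, -0.0308, -0.0043, 0, 0],
    [97, -0.0308, -0.0043, 0, 0],
    [97, -0.0308, -0.0043, 0, 0],
    [97, -0.0308, -0.0043, 0, 0],
    [97, -0.0308, -0.0043, 0, 0],
    [97, 0, 0, 0, 0],
    [97, 0, 0, 0, 0]
  ]
}}

```text
time_s: 19.32
position: [0.5551, -0.3432, 0.101]
tcp_rot: [[0.003, 1.0, 0.001], [1.0, -0.003, -0.001], [-0.001, 0.001, -1.0]]
force: [0.3, 0.7, 0.4]
opening: 0.619
grasp_force: 0.0
```

Run:
```python
from h import *
sballs();go((.5550,-.3412,.03),90)
```

```text
tray [208. 153.] 54 [ 0.586 -0.405] top 0.044
tray [228. 155.] 118 [ 0.555 -0.341] top 0.051
board [280. 167.] 110 [ 0.511 -0.152] top 0.054
board [298. 177.] 112 [ 0.514 -0.08 ] top 0.054
board [268. 182.] 111 [ 0.583 -0.154] top 0.054
board [316. 187.] 113 [ 0.516 -0.008] top 0.053
pos [ 0.555  -0.3413  0.1008] yaw 89.94 t 19.3667 shift [ 0.0001 -0.      0.0708] turn -0.0011
```

Request:
{"op": "send_rows", "data": {
  "plan": [
    [97, 0, 0, 0.022, 0],
    [97, 0, 0, 0.024, 0],
    [97, 0, 0, 0.024, 0],
    [97, 0, 0, 0, 0],
    [97, 0, 0, 0, 0],
    [255, 0, 0, 0, 0],
    [255, 0, 0, 0, 0],
    [255, 0, 0, 0, 0],
    [255, 0, 0, 0, 0],
    [255, 0, 0, 0, 0],
    [255, 0, 0, 0, 0],
    [255, 0, 0, -0.02, 0],
    [255, 0, 0, -0.025, 0],
    [255, 0, 0, -0.025, 0]
  ]
}}

```text
time_s: 20.53
position: [0.5546, -0.3405, 0.1004]
tcp_rot: [[-0.001, 1.0, -0.002], [1.0, 0.001, 0.002], [0.002, -0.002, -1.0]]
force: [0.9, -0.8, -0.7]
opening: 0.489
grasp_force: 30.0
```

Request:
{"op": "send_rows", "data": {
  "plan": [
    [255, 0.0321, 0.0034, 0, 0],
    [255, 0.0321, 0.0034, 0, 0],
    [255, 0.0321, 0.0034, 0, 0],
    [255, 0.0321, 0.0034, 0, 0],
    [255, 0.0321, 0.0034, 0, 0],
    [255, 0.0321, 0.0034, 0, 0],
    [255, 0.0321, 0.0034, 0, 0],
    [255, 0.0321, 0.0034, 0, 0],
    [255, 0, 0, 0.017, 0],
    [255, 0, 0, 0.017, 0],
    [255, 0, 0, 0.017, 0],
    [255, 0, 0, 0.015, 0],
    [255, 0, 0, 0, 0],
    [255, 0, 0, 0, 0]
  ]
}}

```text
time_s: 21.7
position: [0.5822, -0.0842, 0.0341]
tcp_rot: [[-0.001, 1.0, -0.001], [1.0, 0.001, 0.0], [0.0, -0.001, -1.0]]
force: [-0.2, 0.7, 0.1]
opening: 0.488
grasp_force: 30.0
```

Run:
```python
from h import *
go((.5825,-.0843,.034),90);go((.5740,-.4070,.1),90);print(read_state()['opening'])
```

```text
pos [ 0.5822 -0.0842  0.0341] yaw 90.04 t 21.7 shift [-0.0001  0.0003  0.0001] turn 0.0006
pos [ 0.5822 -0.0842  0.0341] yaw 90.04 t 21.7 shift [-0.3228 -0.0085 -0.066 ] turn 0.0006
0.4881851425826466
```

Request:
{"op": "send_rows", "data": {
  "plan": [
    [97, 0, 0, 0, 0],
    [97, 0, 0, 0, 0],
    [97, 0, 0, 0, 0],
    [97, 0, 0, -0.016, 0],
    [97, 0, 0, -0.025, 0],
    [97, 0, 0, -0.025, 0],
    [97, -0.0322, -0.0009, 0, 0],
    [97, -0.0322, -0.0009, 0, 0],
    [97, -0.0322, -0.0009, 0, 0],
    [97, -0.0322, -0.0009, 0, 0],
    [97, -0.0322, -0.0009, 0, 0],
    [97, -0.0322, -0.0009, 0, 0],
    [97, -0.0322, -0.0009, 0, 0],
    [97, -0.0322, -0.0009, 0, 0],
    [97, -0.0322, -0.0009, 0, 0],
    [97, -0.0322, -0.0009, 0, 0],
    [97, 0, 0, 0, 0],
    [97, 0, 0, 0, 0]
  ]
}}

```text
time_s: 23.2
position: [0.5731, -0.4084, 0.1008]
tcp_rot: [[0.003, 1.0, 0.001], [1.0, -0.003, -0.001], [-0.001, 0.001, -1.0]]
force: [0.0, 0.1, -0.4]
opening: 0.622
grasp_force: 0.0
```

Run:
```python
from h import *
sballs();go((.5735,-.4060,.03),90)
```

```text
tray [209. 150.] 121 [ 0.574 -0.407] top 0.049
board [280. 167.] 110 [ 0.511 -0.152] top 0.053
board [298. 177.] 110 [ 0.513 -0.08 ] top 0.053
board [268. 182.] 110 [ 0.583 -0.154] top 0.053
board [316. 187.] 111 [ 0.515 -0.009] top 0.054
board [285. 192.] 106 [ 0.584 -0.083] top 0.054
pos [ 0.5731 -0.4063  0.1005] yaw 89.95 t 23.25 shift [0.0003 0.0004 0.0705] turn -0.0009
```

Request:
{"op": "send_rows", "data": {
  "plan": [
    [97, 0, 0.0005, 0.022, 0],
    [97, 0, 0, 0.024, 0],
    [97, 0, 0, 0.024, 0],
    [97, 0, 0, 0, 0],
    [97, 0, 0, 0, 0],
    [255, 0, 0, 0, 0],
    [255, 0, 0, 0, 0],
    [255, 0, 0, 0, 0],
    [255, 0, 0, 0, 0],
    [255, 0, 0, 0, 0],
    [255, 0, 0, 0, 0],
    [255, 0, 0, -0.02, 0],
    [255, 0, 0, -0.025, 0],
    [255, 0, 0, -0.025, 0]
  ]
}}

```text
time_s: 24.42
position: [0.5733, -0.4057, 0.1003]
tcp_rot: [[-0.0, 1.0, -0.002], [1.0, 0.0, 0.002], [0.002, -0.002, -1.0]]
force: [0.6, -1.2, 0.7]
opening: 0.489
grasp_force: 30.0
```

Request:
{"op": "send_rows", "data": {
  "plan": [
    [255, 0.0328, 0.0009, 0, 0],
    [255, 0.0328, 0.0009, 0, 0],
    [255, 0.0328, 0.0009, 0, 0],
    [255, 0.0328, 0.0009, 0, 0],
    [255, 0.0328, 0.0009, 0, 0],
    [255, 0.0328, 0.0009, 0, 0],
    [255, 0.0328, 0.0009, 0, 0],
    [255, 0.0328, 0.0009, 0, 0],
    [255, 0.0328, 0.0009, 0, 0],
    [255, 0.0328, 0.0009, 0, 0],
    [255, 0.0328, 0.0009, 0, 0],
    [255, 0.0328, 0.0009, 0, 0],
    [255, 0, 0, 0.017, 0],
    [255, 0, 0, 0.017, 0],
    [255, 0, 0, 0.017, 0],
    [255, 0, 0, 0.015, 0],
    [255, 0, 0, 0, 0],
    [255, 0, 0, 0, 0]
  ]
}}

```text
time_s: 25.92
position: [0.5845, -0.0126, 0.0341]
tcp_rot: [[-0.001, 1.0, -0.001], [1.0, 0.001, 0.0], [0.0, -0.001, -1.0]]
force: [0.6, 1.2, -0.4]
opening: 0.488
grasp_force: 30.0
```

Run:
```python
from h import *
go((.5845,-.0123,.034),90);print(read_state()['opening'])
```

```text
pos [ 0.5845 -0.0126  0.0341] yaw 90.04 t 25.9167 shift [0.0003 0.     0.0001] turn 0.0007
0.48779277335710314
```

Request:
{"op": "send_rows", "data": {
  "plan": [
    [97, 0, 0, 0, 0],
    [97, 0, 0, 0, 0],
    [97, 0, 0, 0, 0],
    [97, 0, 0, -0.016, 0],
    [97, 0, 0, -0.03, 0],
    [97, 0, 0, -0.04, 0],
    [97, 0, 0, -0.04, 0],
    [97, 0, 0, -0.04, 0],
    [97, 0, 0, -0.04, 0],
    [97, 0.033, -0.009, 0, 0],
    [97, 0.033, -0.009, 0, 0],
    [97, 0.033, -0.009, 0, 0],
    [97, 0.033, -0.009, 0, 0],
    [97, 0.033, -0.009, 0, 0],
    [97, 0.033, -0.009, 0, 0],
    [97, 0.033, -0.009, 0, 0],
    [97, 0.033, -0.009, 0, 0],
    [97, 0.033, -0.009, 0, 0],
    [97, 0, 0, 0, 0],
    [97, 0, 0, 0, 0]
  ]
}}

```text
time_s: 27.58
position: [0.5026, 0.2858, 0.2408]
tcp_rot: [[-0.004, 1.0, 0.0], [1.0, 0.004, -0.0], [-0.0, 0.0, -1.0]]
force: [0.6, 0.1, 1.2]
opening: 0.618
grasp_force: 0.0
```

Run:
```python
from h import *
sballs();p,d,c=look('w3');go((.4,.25,.1),90)
t=cv2.imread('pics/top0.png')[130:275,160:320];t=cv2.resize(t,(640,580),interpolation=cv2.INTER_CUBIC)
cv2.imwrite('pics/t0crop.png',t)
```

```text
board [280. 167.] 106 [ 0.511 -0.152] top 0.053
board [298. 177.] 105 [ 0.513 -0.081] top 0.053
board [268. 182.] 110 [ 0.583 -0.154] top 0.053
board [316. 187.] 109 [ 0.515 -0.009] top 0.054
board [285. 192.] 110 [ 0.585 -0.082] top 0.052
board [303. 203.] 119 [ 0.587 -0.011] top 0.053
pos [0.5036 0.2838 0.2407] yaw 90.05 t 27.6833 shift [-0.0336 -0.1036  0.1407] turn 0.0008
```

View pics/w3.png

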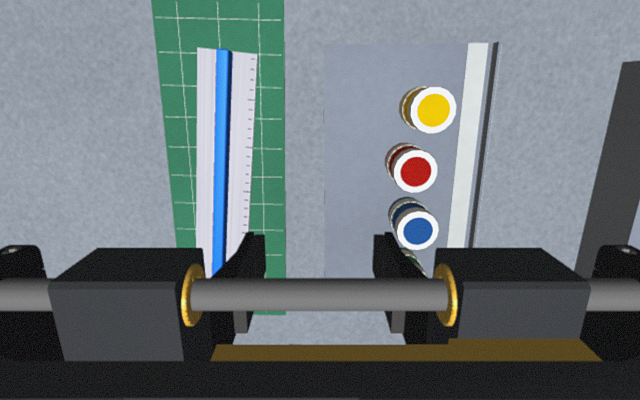

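View pics/t0crop.png

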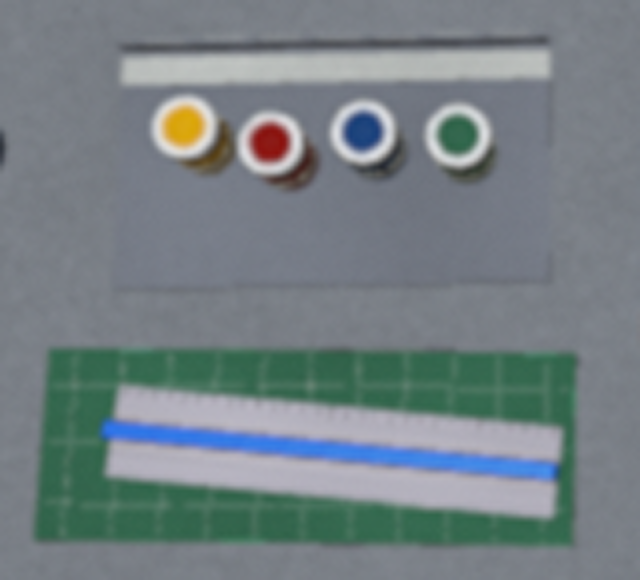

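All six balls are seated. The ruler's rib in the wrist view runs from (222,48) to (212,275). The light lip strip spans (489–467,43) to (463–445,250), with the yellow, red and blue pots at (433,109), (415,171) and (416,230).

Run:
```python
from h import *
p=cv2.imread('pics/w3.png');d=np.load('w3.npy');c=dict(np.load('w3_c.npz'));P=pts(c,d);Z=P[...,2]
hsv=cv2.cvtColor(p,cv2.COLOR_BGR2HSV);H,S,V=[hsv[...,i].astype(int) for i in range(3)]
r=150
for u in range(440,500,3): print(u,P[r,u].round(4),S[r,u],V[r,u])
L=[];R=[]
for v in range(50,235,3):
    m=(V[v]>175)&(S[v]<30);m[:462-int((v-50)*.09)]=0 if False else m[:462-int((v-50)*.09)]
    i=np.where(m)[0];i=i[(i>445)&(i<500)]
    if len(i)>8:
        g=np.split(i,np.where(np.diff(i)>2)[0]+1)[-1]
        L.append((g[0]-.5,v));R.append((g[-1]+.5,v))
for n,E,z in (('L',L,.004),('R',R,.016)):
    q=ray(c,E,z);k=np.polyfit(q[:,1],q[:,0],1);e=q[:,0]-np.polyval(k,q[:,1]);g=abs(e)<.003
    k=np.polyfit(q[g,1],q[g,0],1);print(n,'x=%.4f*y+%.4f'%tuple(k),np.std(e[g]),g.sum(),'x at .26',np.polyval(k,.26))
# plate far-left end + ruler
m=(H>100)&(H<118)&(S>140)&(V>120);m[:,:190]=0;m[:,240:]=0;m[270:]=0
uv=np.argwhere(m)[:,::-1];q=P[m];q=q[abs(q[:,2]-.027)<.004];k=np.polyfit(q[:,1],q[:,0],1);print('rib',k,q[:,1].max(),np.median(q[:,2]),'x at .25',np.polyval(k,.25))
k2=[];
for ce,a,l in blobs((Z>.05)&(Z<.066),300): print('pot',ce.round(0),ray(c,ce,.058).round(4)[0])
```

```text
440 [0.6361 0.2977 0.0025] 37 172
443 [0.6392 0.2978 0.0031] 38 169
446 [0.6419 0.2981 0.0048] 37 167
449 [0.6456 0.2979 0.0035] 37 167
452 [0.6489 0.2979 0.0034] 41 162
455 [0.6519 0.298  0.0042] 38 162
458 [0.6557 0.2978 0.0028] 4 227
461 [0.6588 0.2979 0.0033] 7 223
464 [0.6617 0.298  0.0041] 7 225
467 [0.6647 0.2982 0.0049] 6 224
470 [0.6686 0.2979 0.0033] 8 225
473 [0.6709 0.2983 0.0056] 6 220
476 [0.6742 0.2983 0.0055] 36 172
479 [0.6783 0.298  0.0036] 37 157
482 [0.6784 0.2992 0.0104] 4 62
485 [0.6793 0.3    0.0154] 40 152
488 [ 6.901e-01  2.973e-01 -5.000e-04] 30 170
491 [ 6.933e-01  2.974e-01 -2.000e-04] 31 175
494 [ 6.967e-01  2.974e-01 -4.000e-04] 28 176
497 [ 6.999e-01  2.974e-01 -2.000e-04] 29 168
L x=-0.0977*y+0.7156 0.0016573997572067402 6 x at .26 0.6901821578783089
R x=-0.0875*y+0.7105 0.002117618739913399 13 x at .26 0.6877703055621294
rib [0.10090623 0.37170456] 0.39755551900210884 0.026610183024300293 x at .25 0.39693111555451693
pot [432. 110.] [0.6057 0.3436 0.058 ]
pot [414. 171.] [0.5943 0.2871 0.058 ]
pot [632. 219.] [0.8152 0.2388 0.058 ]
pot [416. 229.] [0.6013 0.2269 0.058 ]
```

Run:
```python
from h import *
p=cv2.imread('pics/w3.png');c=dict(np.load('w3_c.npz'))
hsv=cv2.cvtColor(p,cv2.COLOR_BGR2HSV);S,V=hsv[...,1].astype(int),hsv[...,2].astype(int)
A=[];B=[]
for v in range(50,235):
    i=np.where(V[v,440:510]<110)[0]+440
    j=np.where((V[v,440:510]>200)&(S[v,440:510]<20))[0]+440
    if len(i)>2:A.append((i[0]-.5,v))
    if len(j)>8:B.append((j[-1]+.5,v))
def fit(n,q):
    k=np.polyfit(q[:,1],q[:,0],1)
    for _ in range(4):
        e=q[:,0]-np.polyval(k,q[:,1]);g=abs(e)<max(.0015,np.median(abs(e))*2);k=np.polyfit(q[g,1],q[g,0],1)
    print(n,k,np.degrees(np.arctan(k[0])),g.sum(),e[g].std(),'x@.26',np.polyval(k,.26),'y range',q[:,1].min(),q[:,1].max())
fit('lip base',ray(c,A,.004));fit('white far edge',ray(c,B,.004))
t=cv2.imread('pics/top0.png');ct=calibration('top');h=cv2.cvtColor(t,cv2.COLOR_BGR2HSV);S,V=h[...,1].astype(int),h[...,2].astype(int)
D=[];W=[]
for u in range(194,294):
    D.append((u,135+np.argmin(V[135:150,u])))
    j=np.where((V[136:156,u]>150))[0]+136
    if len(j):W.append((u,j[0]-.5))
fit('top dark(z.01)',ray(ct,D,.01));fit('top white',ray(ct,W,.004))
```

```text
lip base [-0.01127899  0.68231031] -0.6462108972329165 185 0.00031619803739211676 x@.26 0.6793777738288327 y range 0.1990945292917529 0.39953219917535565
white far edge [-0.01070332  0.67686448] -0.6132316208827803 185 0.00032851105991471764 x@.26 0.6740816169341586 y range 0.19907237481219203 0.39951018001541544
top dark(z.01) [-0.00669374  0.68072548] -0.383517318995631 98 0.0007293354366271141 x@.26 0.6789851062873 y range 0.118739134661097 0.3961974696187799
top white [-0.01025664  0.67743058] -0.5876418060320491 97 0.0008664542601115626 x@.26 0.6747638531885366 y range 0.11922100884036514 0.3980079694701923
```

Request:
{"op": "send_rows", "data": {
  "plan": [
    [97, -0.0087, -0.0268, 0.035, 0],
    [97, -0.0087, -0.0268, 0.035, 0],
    [97, -0.0087, -0.0268, 0.035, 0],
    [97, -0.0087, -0.0268, 0.035, 0],
    [97, 0, 0, 0, 0.0995],
    [97, 0, 0, 0, 0],
    [97, 0, 0, 0, 0],
    [97, 0, 0, 0, 0]
  ]
}}

```text
time_s: 28.35
position: [0.4071, 0.252, 0.1118]
tcp_rot: [[0.099, 0.995, 0.004], [0.995, -0.099, 0.001], [0.002, 0.004, -1.0]]
force: [-0.3, -0.5, 0.2]
opening: 0.618
grasp_force: 0.0
```

Run:
```python
from h import *
go((.3965,.249,.024),84.35)
```

```text
pos [0.4071 0.252  0.1118] yaw 84.34 t 28.35 shift [-0.0042 -0.0107  0.0877] turn -0.0001
```

Request:
{"op": "send_rows", "data": {
  "plan": [
    [97, -0.0042, -0.0107, 0.0177, 0],
    [97, 0, 0, 0.015, 0],
    [97, 0, 0, 0.015, 0],
    [97, 0, 0, 0, 0],
    [97, 0, 0, 0, 0]
  ]
}}

```text
time_s: 28.77
position: [0.3947, 0.2491, 0.0634]
tcp_rot: [[0.098, 0.995, 0.002], [0.995, -0.098, 0.001], [0.001, 0.002, -1.0]]
force: [0.3, -0.2, 0.3]
opening: 0.624
grasp_force: 0.0
```

Run:
```python
from h import *
go((.3965,.249,.024),84.35)
p,d,c=look('w4')
hsv=cv2.cvtColor(p,cv2.COLOR_BGR2HSV);H,S,V=[hsv[...,i].astype(int) for i in range(3)]
m=(H>100)&(H<118)&(S>140)&(V>120);P=pts(c,d);q=P[m&(abs(P[...,2]-.027)<.006)];k=np.polyfit(q[:,1],q[:,0],1)
print('rib',k,q[:,1].min(),q[:,1].max(),np.median(q[:,2]),'x@.249',np.polyval(k,.249),90-np.degrees(np.arctan(k[0])))
```

```text
pos [0.3947 0.2491 0.0634] yaw 84.35 t 28.7667 shift [0.     0.0017 0.0394] turn 0.0001
rib [0.100547   0.37103653] 0.17382496155666147 0.3665265514733619 0.026516189607855845 x@.249 0.3960727367373465 84.25837782067507
```

Request:
{"op": "send_rows", "data": {
  "plan": [
    [97, 0, 0.0012, 0.013, 0],
    [97, 0, 0, 0.013, 0],
    [97, 0, 0, 0.013, 0],
    [97, 0, 0, 0, 0],
    [97, 0, 0, 0, 0],
    [97, 0, 0, 0, 0]
  ]
}}

```text
time_s: 29.32
position: [0.3953, 0.2491, 0.025]
tcp_rot: [[0.099, 0.995, 0.002], [0.995, -0.099, 0.001], [0.001, 0.002, -1.0]]
force: [-0.2, -1.1, 0.4]
opening: 0.62
grasp_force: 0.0
```

Request:
{"op": "send_rows", "data": {
  "plan": [
    [255, 0, 0, 0, 0],
    [255, 0, 0, 0, 0],
    [255, 0, 0, 0, 0],
    [255, 0, 0, 0, 0],
    [255, 0, 0, 0, 0],
    [255, 0, 0, 0, 0],
    [255, 0, 0, 0, 0],
    [255, 0, 0, 0, 0],
    [255, 0, 0, 0, 0],
    [255, 0, 0, 0, 0]
  ]
}}

```text
time_s: 30.15
position: [0.3945, 0.2488, 0.024]
tcp_rot: [[0.099, 0.995, 0.0], [0.995, -0.099, 0.0], [0.0, 0.0, -1.0]]
force: [0.2, 0.3, 1.2]
opening: 0.134
grasp_force: 30.0
```

Request:
{"op": "send_rows", "data": {
  "plan": [
    [255, 0, 0, -0.012, 0],
    [255, 0, 0, -0.018, 0],
    [255, 0, 0, -0.018, 0],
    [255, 0, 0, -0.018, 0],
    [255, 0, 0, 0, -0.055],
    [255, 0, 0, 0, -0.0544],
    [255, 0, 0.02, 0, 0],
    [255, 0, 0.02, 0, 0],
    [255, 0, 0.02, 0, 0],
    [255, 0, 0.02, 0, 0],
    [255, 0, 0.02, 0, 0],
    [255, 0, 0.016, 0, 0],
    [255, 0, 0, 0, 0],
    [255, 0, 0, 0, 0],
    [255, 0, 0, 0, 0]
  ]
}}

```text
time_s: 31.4
position: [0.5081, 0.2497, 0.0894]
tcp_rot: [[-0.011, 1.0, -0.004], [1.0, 0.011, -0.001], [-0.001, -0.004, -1.0]]
force: [0.2, 0.1, -0.9]
opening: 0.133
grasp_force: 30.0
```

Run:
```python
from h import *
p,d,c=look('w5');s=read_state();print(s['opening'],s['grasp_force']);go((.515,.25,.030),90.62)
P=pts(c,d);hsv=cv2.cvtColor(p,cv2.COLOR_BGR2HSV);H,S,V=[hsv[...,i].astype(int) for i in range(3)]
m=(H>100)&(H<118)&(S>140)&(V>120)&(abs(P[...,0]-s['position'][0])<.03);q=P[m]
k=np.polyfit(q[:,1],q[:,0],1);k2=np.polyfit(q[:,1],q[:,2],1);print('rib yaw',90-np.degrees(np.arctan(k[0])),'pitch dz/dy',k2[0],'ztop@tcp',np.polyval(k2,s['position'][1]),'yrange',q[:,1].min(),q[:,1].max())
```

```text
0.13135166867579542 29.99919980764389
pos [0.508  0.2498 0.0895] yaw 90.63 t 31.45 shift [0.0002 0.0072 0.0595] turn 0.0001
rib yaw 90.62991157266791 pitch dz/dy 0.005349853484032621 ztop@tcp 0.09219652120330028 yrange 0.2069899593566651 0.35919494876204117
```

View pics/w5.png

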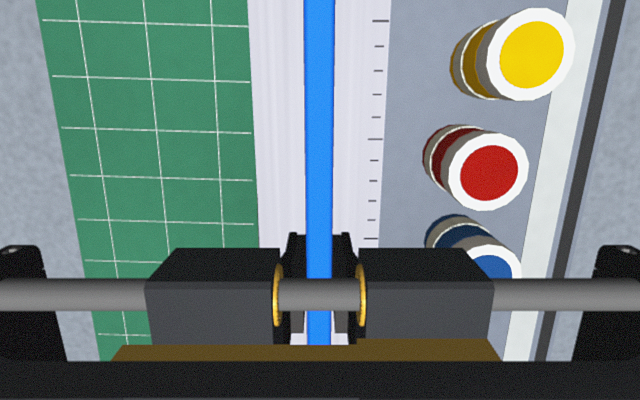

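The ruler is held straight and aligned with the lip. The yellow (530,55), red (487,170) and blue (490,265) pots are all still ahead of its edge.

Request:
{"op": "send_rows", "data": {
  "plan": [
    [255, 0, 0, 0.015, 0],
    [255, 0, 0, 0.015, 0],
    [255, 0, 0, 0.015, 0],
    [255, 0, 0, 0.0145, 0],
    [255, 0, 0, 0, 0],
    [255, 0, 0.006, 0, 0],
    [255, 0, 0.006, 0, 0],
    [255, 0, 0.006, 0, 0],
    [255, 0, 0.006, 0, 0],
    [255, 0, 0.005, 0, 0],
    [255, 0, 0.005, 0, 0],
    [255, 0, 0.005, 0, 0],
    [255, 0, 0.005, 0, 0],
    [255, 0, 0.005, 0, 0]
  ]
}}

```text
time_s: 32.62
position: [0.5585, 0.2504, 0.0303]
tcp_rot: [[-0.01, 1.0, -0.003], [1.0, 0.01, -0.001], [-0.0, -0.003, -1.0]]
force: [-2.4, 0.3, -0.3]
opening: 0.138
grasp_force: 30.0
```

Run:
```python
from h import *
go((.6076,.25,.030),90.62)
```

```text
pos [0.5585 0.2504 0.0303] yaw 90.6 t 32.6167 shift [-0.0009  0.0491  0.0001] turn -0.0004
```

Request:
{"op": "send_rows", "data": {
  "plan": [
    [255, 0, 0.004, 0, 0],
    [255, 0, 0.004, 0, 0],
    [255, 0, 0.004, 0, 0],
    [255, 0, 0.004, 0, 0],
    [255, 0, 0.004, 0, 0],
    [255, 0, 0.004, 0, 0],
    [255, 0, 0.004, 0, 0],
    [255, 0, 0.004, 0, 0],
    [255, 0, 0.004, 0, 0],
    [255, 0, 0.003, 0, 0],
    [255, 0, 0.003, 0, 0],
    [255, 0, 0, 0, 0],
    [255, 0, 0, 0, 0]
  ]
}}

```text
time_s: 33.7
position: [0.6025, 0.251, 0.0308]
tcp_rot: [[-0.01, 1.0, 0.002], [1.0, 0.01, 0.0], [0.0, 0.002, -1.0]]
force: [-0.3, -0.2, -0.8]
opening: 0.136
grasp_force: 30.0
```

```bash
cat >> h.py <<'E'
def pots():
    for n in ('wrist','scene'):
        c=calibration(n);p,d=capture(n);P=pts(c,d);Z=P[...,2]
        m=(Z>.05)&(Z<.066)&(P[...,0]>.55)&(P[...,0]<.70)&(P[...,1]>.1)&(P[...,1]<.42)
        for ce,a,l in blobs(m,40):
            q=ray(c,ce,.058)[0];print(n,ce.round(0),a,q.round(4),'xlip',round(q[0]-(.6823-.0109*q[1]),4))
        cv2.imwrite(f'pics/p_{n}.png',p)
E
python3 - <<'E'
from h import *
go((.6076,.25,.030),90.62);pots();print(read_state()['force'])
E
```

```text
pos [0.6025 0.251  0.0308] yaw 90.6 t 33.7 shift [-0.0011  0.0051  0.0008] turn -0.0004
wrist [476.  48.] 12303 [0.6514 0.3416 0.058 ] xlip -0.0272
wrist [458. 203.] 9613 [0.652  0.2901 0.058 ] xlip -0.0271
wrist [292. 271.] 251 [0.5925 0.2623 0.058 ] xlip -0.087
wrist [345. 271.] 247 [0.6126 0.2625 0.058 ] xlip -0.0668
wrist [297. 322.] 245 [0.5942 0.24   0.058 ] xlip -0.0854
wrist [340. 322.] 247 [0.6114 0.2401 0.058 ] xlip -0.0683
wrist [489. 337.] 60 [0.6719 0.2334 0.058 ] xlip -0.0078
scene [340. 242.] 144 [0.6561 0.1653 0.058 ] xlip -0.0244
scene [377. 262.] 107 [0.653  0.2939 0.058 ] xlip -0.0261
scene [392. 271.] 157 [0.6539 0.3454 0.058 ] xlip -0.0246
[-0.66935503  0.17711243 -1.55444908]
```

Request:
{"op": "send_rows", "data": {
  "plan": [
    [255, 0, 0.0015, 0, 0],
    [255, 0, 0.0015, 0, 0],
    [255, 0, 0.001, 0, 0],
    [255, 0, 0.001, 0, 0],
    [255, 0, 0, 0, 0]
  ]
}}

```text
time_s: 34.22
position: [0.6062, 0.251, 0.0305]
tcp_rot: [[-0.011, 1.0, -0.0], [1.0, 0.011, -0.0], [-0.0, -0.0, -1.0]]
force: [-1.6, -0.6, -1.3]
opening: 0.136
grasp_force: 30.0
```

Request:
{"op": "send_rows", "data": {
  "plan": [
    [255, 0, 0.0007, 0, 0],
    [255, 0, 0, 0, 0],
    [255, 0, 0, 0, 0]
  ]
}}

```text
time_s: 34.47
position: [0.6071, 0.251, 0.0304]
tcp_rot: [[-0.01, 1.0, -0.0], [1.0, 0.01, -0.0], [-0.0, -0.0, -1.0]]
force: [-3.1, -0.7, 0.4]
opening: 0.131
grasp_force: 30.0
```

Run:
```python
from h import *
go((.6076,.25,.030),90.62);pots();print(read_state()['force'],read_state()['moment'])
```

```text
pos [0.6071 0.251  0.0304] yaw 90.6 t 34.4667 shift [-0.001   0.0005  0.0004] turn -0.0004
wrist [476.  48.] 12381 [0.6559 0.3416 0.058 ] xlip -0.0227
wrist [458. 204.] 9691 [0.6565 0.2901 0.058 ] xlip -0.0227
wrist [292. 272.] 237 [0.5972 0.2624 0.058 ] xlip -0.0823
wrist [345. 272.] 233 [0.6173 0.2625 0.058 ] xlip -0.0622
wrist [297. 322.] 302 [0.5989 0.2402 0.058 ] xlip -0.0808
wrist [340. 322.] 302 [0.6161 0.2405 0.058 ] xlip -0.0636
wrist [490. 337.] 60 [0.6763 0.2338 0.058 ] xlip -0.0035
scene [339. 243.] 146 [0.6605 0.1656 0.058 ] xlip -0.02
scene [376. 263.] 109 [0.6583 0.2936 0.058 ] xlip -0.0208
scene [392. 272.] 151 [0.6578 0.3452 0.058 ] xlip -0.0207
[-1.47164977  0.54366543 -0.82308529] [-0.09930042  0.45795038 -0.02416753]
```

Request:
{"op": "send_rows", "data": {
  "plan": [
    [255, 0, 0.0007, 0, 0],
    [255, 0, 0, 0, 0],
    [255, 0, 0, 0, 0]
  ]
}}

```text
time_s: 34.82
position: [0.6073, 0.251, 0.0304]
tcp_rot: [[-0.011, 1.0, -0.001], [1.0, 0.011, -0.0], [-0.0, -0.001, -1.0]]
force: [-3.0, -0.4, -0.8]
opening: 0.133
grasp_force: 30.0
```

Request:
{"op": "send_rows", "data": {
  "plan": [
    [255, 0, 0.0007, 0, 0],
    [255, 0, 0, 0, 0],
    [255, 0, 0, 0, 0]
  ]
}}

```text
time_s: 35.07
position: [0.6074, 0.251, 0.0304]
tcp_rot: [[-0.011, 1.0, -0.002], [1.0, 0.011, -0.0], [-0.0, -0.002, -1.0]]
force: [-4.8, 0.1, 1.3]
opening: 0.138
grasp_force: 30.0
```

Request:
{"op": "send_rows", "data": {
  "plan": [
    [255, 0, 0.0007, 0, 0],
    [255, 0, 0, 0, 0],
    [255, 0, 0, 0, 0]
  ]
}}

```text
time_s: 35.32
position: [0.6074, 0.251, 0.0303]
tcp_rot: [[-0.011, 1.0, -0.004], [1.0, 0.011, -0.001], [-0.0, -0.004, -1.0]]
force: [-5.3, -0.4, 2.1]
opening: 0.138
grasp_force: 30.0
```

Request:
{"op": "send_rows", "data": {
  "plan": [
    [255, 0, 0.001, 0, 0],
    [255, 0, 0.001, 0, 0],
    [255, 0, 0, 0, 0],
    [255, 0, 0, 0, 0]
  ]
}}

```text
time_s: 35.65
position: [0.6075, 0.251, 0.03]
tcp_rot: [[-0.011, 1.0, -0.008], [1.0, 0.011, -0.001], [-0.001, -0.008, -1.0]]
force: [-8.4, 0.3, 3.3]
opening: 0.133
grasp_force: 30.0
```

Request:
{"op": "send_rows", "data": {
  "plan": [
    [255, 0, -0.002, 0, 0],
    [255, 0, -0.003, 0, 0],
    [255, 0, -0.004, 0, 0],
    [255, 0, -0.006, 0, 0],
    [255, 0, -0.01, 0, 0],
    [255, 0, -0.015, 0, 0],
    [255, 0, -0.015, 0, 0],
    [255, 0, -0.015, 0, 0],
    [255, 0, -0.015, 0, 0],
    [255, 0, -0.01, 0, 0],
    [255, 0, 0, -0.02, 0],
    [255, 0, 0, -0.02, 0],
    [255, 0, 0, -0.02, 0],
    [255, 0, 0, 0, 0],
    [255, 0, 0, 0, 0]
  ]
}}

```text
time_s: 36.9
position: [0.5177, 0.2504, 0.0917]
tcp_rot: [[-0.01, 1.0, 0.005], [1.0, 0.01, 0.001], [0.001, 0.005, -1.0]]
force: [0.3, 0.2, -0.2]
opening: 0.132
grasp_force: 30.0
```

Run:
```python
from h import *
pots();s=read_state();print(s['opening'],s['grasp_force']);go((.3985,.2595,.09),88.9)
```

```text
wrist [601.  57.] 6227 [0.6526 0.3441 0.058 ] xlip -0.0259
wrist [580. 171.] 5238 [0.6549 0.2884 0.058 ] xlip -0.0243
wrist [558. 260.] 2421 [0.6538 0.2364 0.058 ] xlip -0.0259
wrist [538. 348.] 1743 [0.6541 0.1769 0.058 ] xlip -0.0262
scene [339. 243.] 142 [0.6603 0.1655 0.058 ] xlip -0.0202
scene [357. 253.] 147 [0.6601 0.2277 0.058 ] xlip -0.0198
scene [375. 263.] 147 [0.659  0.2885 0.058 ] xlip -0.0202
scene [392. 272.] 154 [0.6586 0.3453 0.058 ] xlip -0.0199
0.13760425504915957 29.999146163463593
pos [0.5159 0.2499 0.0899] yaw 90.6 t 37.0 shift [ 1.080e-02 -1.173e-01 -1.000e-04] turn 0.0296
```

View pics/p_scene.png

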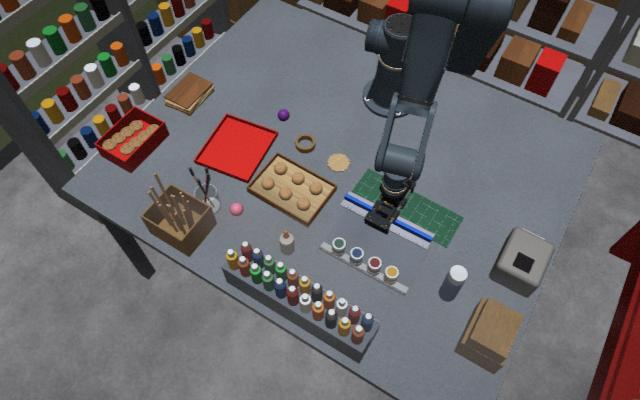

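The scene view shows the four pots upright in one line at the lip, from (339,243) to (392,272), and all six balls on the board. Now I'll lay the ruler down.

Request:
{"op": "send_rows", "data": {
  "plan": [
    [255, 0, 0, 0, 0.0296],
    [255, 0.002, -0.0195, 0, 0],
    [255, 0.002, -0.0195, 0, 0],
    [255, 0.002, -0.0195, 0, 0],
    [255, 0.002, -0.0195, 0, 0],
    [255, 0.002, -0.0195, 0, 0],
    [255, 0.002, -0.0195, 0, 0],
    [255, 0, 0, 0, 0],
    [255, 0, 0, 0.02, 0],
    [255, 0, 0, 0.02, 0],
    [255, 0, 0, 0, 0],
    [255, 0, 0, 0, 0]
  ]
}}

```text
time_s: 38.0
position: [0.3993, 0.2639, 0.0493]
tcp_rot: [[0.019, 1.0, -0.003], [1.0, -0.019, -0.001], [-0.001, -0.003, -1.0]]
force: [-0.1, -0.2, -1.4]
opening: 0.133
grasp_force: 30.0
```

Run:
```python
from h import *
go((.3994,.265,.024),88.9)
```

```text
pos [0.3993 0.2639 0.0493] yaw 88.89 t 38.0 shift [0.0011 0.0002 0.0253] turn -0.0002
```

Request:
{"op": "send_rows", "data": {
  "plan": [
    [255, 0, 0, 0.008, 0],
    [255, 0, 0, 0.008, 0],
    [255, 0, 0, 0.005, 0],
    [255, 0, 0, 0.003, 0],
    [255, 0, 0, 0.001, 0],
    [255, 0, 0, 0, 0],
    [255, 0, 0, 0, 0]
  ]
}}

```text
time_s: 38.58
position: [0.3995, 0.2644, 0.0257]
tcp_rot: [[0.019, 1.0, 0.0], [1.0, -0.019, 0.0], [0.0, 0.0, -1.0]]
force: [0.3, -0.3, -0.7]
opening: 0.138
grasp_force: 30.0
```

Request:
{"op": "send_rows", "data": {
  "plan": [
    [170, 0, 0, 0, 0],
    [170, 0, 0, 0, 0],
    [170, 0, 0, 0, 0],
    [170, 0, 0, 0, 0],
    [170, 0, 0, 0, 0],
    [120, 0, 0, 0, 0],
    [120, 0, 0, 0, 0],
    [120, 0, 0, -0.01, 0],
    [120, 0, 0, -0.02, 0],
    [120, 0, 0, -0.03, 0],
    [120, 0, 0, -0.04, 0],
    [120, 0, 0, -0.04, 0],
    [120, 0, 0, -0.04, 0],
    [120, 0, 0, 0, 0],
    [120, 0, 0, 0, 0]
  ]
}}

```text
time_s: 39.83
position: [0.4007, 0.2649, 0.2085]
tcp_rot: [[0.019, 1.0, 0.007], [1.0, -0.019, 0.002], [0.003, 0.007, -1.0]]
force: [0.3, -0.6, 0.1]
opening: 0.533
grasp_force: 0.0
```

Run:
```python
from h import *
p,d,c=look('w6');P=pts(c,d);hsv=cv2.cvtColor(p,cv2.COLOR_BGR2HSV);H,S,V=[hsv[...,i].astype(int) for i in range(3)]
m=(H>100)&(H<118)&(S>140)&(V>120)&(abs(P[...,0]-.4)<.04);q=P[m]
k=np.polyfit(q[:,1],q[:,0],1);k2=np.polyfit(q[:,1],q[:,2],1);print('rib',90-np.degrees(np.arctan(k[0])),'x@.265',np.polyval(k,.265),'z',np.median(q[:,2]),k2[0],'y',q[:,1].min(),q[:,1].max())
pots();p=sballs();cv2.imwrite('pics/m3.png',np.vstack([cv2.resize(cv2.imread('pics/w6.png'),(480,300)),p[130:330,160:480].repeat(1,0)[:, :][:200] if False else cv2.resize(p[120:320,180:500],(480,300))]))
print(read_state()['opening'],read_state()['position'])
```

```text
rib 88.94524035200776 x@.265 0.39995616998842803 z 0.026585692652260767 0.011053307771200687 y 0.15399360372599832 0.41896629705570737
wrist [625.  82.] 1476 [0.6454 0.3428 0.058 ] xlip -0.0332
wrist [618. 150.] 1938 [0.652  0.2877 0.058 ] xlip -0.0272
wrist [606. 217.] 1837 [0.6549 0.2278 0.058 ] xlip -0.0249
wrist [583. 269.] 369 [0.6445 0.1766 0.058 ] xlip -0.0359
scene [339. 243.] 142 [0.6602 0.1652 0.058 ] xlip -0.0203
scene [357. 253.] 143 [0.6594 0.2277 0.058 ] xlip -0.0204
scene [375. 263.] 150 [0.6593 0.2887 0.058 ] xlip -0.0198
scene [392. 272.] 154 [0.6586 0.3451 0.058 ] xlip -0.0199
board [280. 167.] 102 [ 0.51  -0.153] top 0.054
board [298. 177.] 110 [ 0.513 -0.081] top 0.053
board [267. 182.] 105 [ 0.583 -0.155] top 0.054
board [316. 187.] 110 [ 0.516 -0.008] top 0.054
board [285. 192.] 112 [ 0.585 -0.083] top 0.054
board [303. 203.] 116 [ 0.587 -0.011] top 0.053
0.53192877045003 [0.39807563 0.26379562 0.20412455]
```

View pics/m3.png

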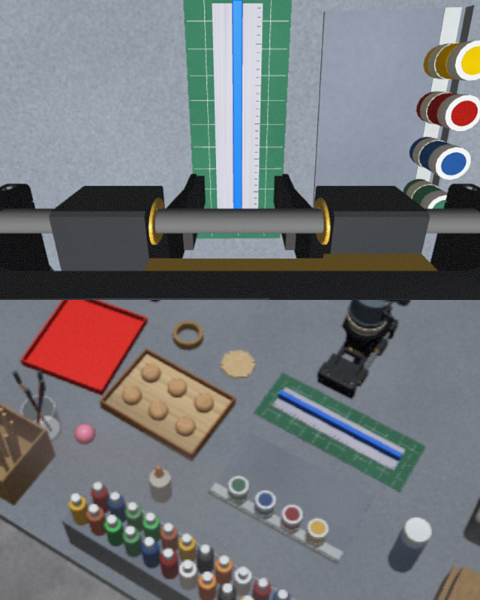

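The ruler lies flat in the middle of the mat, the pots are in line at the lip and six balls sit in the dimples.

```bash
python3 -c "
from rig import *
print(hand_in())"
```

```text
the job is handed in; nothing more can be done
None
```

The job is handed in: six balls are in the dimples, the pots stand upright in a straight row at the lip, and the ruler lies flat on the mat; the bystanders looked undisturbed in the last picture, though I did not measure them.

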